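# Unlock the vise and take the finished bracket out

## Task

The welded bracket in the vise is finished. Turn the vise's lock knob anticlockwise to its end stop, then slide the moving jaw all the way back towards the knob, and only then lift the bracket out and gently stand it upright on its foot in the tray. Leave the jaw open and unlocked, and do not push the small carton in the tray out of its place.

Things in the scene. Friction and masses are not known exactly. Their poses are not given: they have to be found in the camera images.
- vise: grey drill-press vise, base 250 (x) x 104 (y) x 20 mm, fixed. Origin: centre of its underside; x runs along the slide from lock knob (x = -55 mm) to fixed jaw (face at x = +86.5, top at z = 60 mm). Moving jaw: 86 mm wide, face at x = +34.5 when shut, top at z = 59; its lip reaches 6 mm over the bracket foot. Bracket stands on the bed (z = 20) at x = +60, top at z = 94.
- vise_jaw (a joint): travel of the moving jaw in m: 0 shut on the bracket, grows as it slides towards the knob (vise -x), end stop 0.035. It takes about 3 N and stays where it is left. The knob's tongue blocks it until the knob is turned.
- jaw_post (a point): grip point on the upright steel pull post on top of the moving jaw: post axis, 85 mm above the vise's underside. Post 14 mm in diameter, from 65 to 97 mm, an 18 mm head from there to 103 mm.
- lock_knob (a joint): angle of the lock knob in rad: about 0 locked (bar grip and tongue along the vise's x axis), grows anticlockwise seen from above, end stop 1.4 (tongue swung clear to the vise's +y side).
- knob_grip (a point): on the vertical axis of the black lock knob, 80 mm above the vise's underside. Bar grip 46 long x 14 wide, from z = 64 to 90 mm; its length is this point's x axis (turns with the knob).
- bracket: the finished steel bracket: foot plate 50 (x) x 70 (y) x 8 mm with an upright web 10 (x) x 50 (y) mm in its middle rising to 74 mm, with a bore. Loose, about 0.35 kg. Origin: centre of the underside of the foot; z up along the web. Can be gripped across the 10 mm of the web, above the jaws; against the fixed jaw (1 mm from it) its foot can rub, so shift it a few mm off before lifting.
- tray: open plywood tray, 180 (x) x 130 (y) x 44 mm, walls 6 mm thick, inner floor 14 mm above its underside, fixed to the bench. Origin: centre of its underside. The carton lies at its +x end (the end away from the robot), from about x = +25 mm on; the rest is free.
- screw_box: small grey carton 70 (x) x 45 (y) x 30 mm lying at the far end of the tray, its long side across the tray; origin: centre of its underside

How it is judged:
On the way, in this order (a step that is already met when the one before it is completed fails the run):
1. the lock knob is turned to its end stop (over 1.27 of 1.4 rad) with the jaw still shut and the bracket in the vise (value of joint lock_knob above 1.27 rad and value of joint vise_jaw below 0.008 m and z of bracket in the frame of vise below 0.026 m), for 0.1 s.
2. the jaw is slid back (over 29 of 35 mm) with the bracket still standing in the vise (value of joint vise_jaw above 0.029 m and z of bracket in the frame of vise below 0.026 m and horizontal distance between bracket and vise below 0.09 m and angle between bracket's own z axis and vertical below 0.2 rad), for 0.1 s.
At the end, for the whole second after the job is handed in: The bracket stands upright (within 0.1 rad) and at rest with its foot flat on the tray's floor (foot within 4 mm of it); the jaw is still open (over 27 mm) and the knob still at its open stop (over 1.2 rad) (value of joint lock_knob above 1.2 rad and value of joint vise_jaw above 0.027 m and x of bracket in the frame of tray between -0.084 and 0.084 m and y of bracket in the frame of tray between -0.059 and 0.059 m and z of bracket in the frame of tray between 0.01 and 0.018 m and angle between bracket's own z axis and vertical below 0.1 rad and linear speed of bracket below 0.02 m/s); the robot touches nothing.
It fails at once if the carton in the tray is pushed more than 25 mm (distance of screw_box from where it was at the start of the episode above 0.025 m).
It fails at once if the bracket is dropped: let go over the tray with its foot more than 20 mm above the tray's floor (z of bracket in the frame of tray above 0.034 m and horizontal distance between bracket and tray below 0.11 m and contact force between bracket and the fingers below 0.1 N).
It also fails if it takes over 64 s, if anything falls off the work surface, if the arm or the gripper's body presses on something with over 40 N, if the wrist force passes 120 N, or if a joint passes its speed limit or range.

## Robot

A 6-joint arm with a two-finger parallel gripper is mounted at the origin on a cart in front of the work surface, level with it; the furniture and walls round the work are solid. World frame = base frame: x ahead of the robot, y to its left, z up, the work surface at z = 0. Lengths are in m, angles in rad, forces in N, time in s.
With the tool pointing down it reaches from about 0.35 to 0.975 m from the base axis. Payload 4.9 kg.
Tool frame: the origin (TCP) lies midway between the tips of the shut fingers; the grasp point (between the pads) lies 19 mm behind it; z points along the fingers, y is the line along which they close (so a half turn about z gives the same grasp; the last joint's range is limited). The gripper opens to 85 mm and grips with 20 to 120 N. Pads are 22 mm wide; open, the fingers measure 114 mm over their backs; the gripper's body (76 mm by 85 mm) begins 54 mm behind the grasp point. The pads swing forward as they close: fully open they stand 13 mm farther back than shut.
Start: joints at [1.181, 0.053, 1.613, -0, 1.476, -0.119], TCP at [0.167, 0.602, 0.231] pointing down, gripper open.
Joint ranges: [-3.01, 3.01], [-1.01, 2.22], [0.06, 2.58], [-1.02, 4.17], [0.09, 2.62], [-3.14, 3.14]. Speed limits (rad/s): [2.57, 2.57, 3.14, 3.14, 3.14, 3.14].

## Interface

Orientations are given as a unit quaternion [w, x, y, z].
In Python, from plant import * gives the robot as it stands.
- The arm moves only by the tool jog_arm, never from a script. Its argument "targets" is a list of rows, each a list of 3 entries, a list of its own where there are three numbers: the shift along the tool's x, y, z in units of 25 mm (1.0 is 25 mm), then the turn, a rotation vector about the tool's x, y, z in units of 8 degrees (1.0 is 8 degrees), then the opening in per cent of the stroke, from 0 (shut) to 100 (fully open). A call has 1 to 8 rows; each row is the pose to reach, as a shift and turn from the pose commanded when the call began, along the tool's axes at that moment; what a row does not reach only later rows make up. A row lasts 1/8 s, in which the tool goes at most 62.5 mm and 10.7 degrees, less where a joint would pass 70% of its speed; a pose out of reach is approached as far as the arm can. A call with a gripper value outside its range is refused whole. The fingers move at their own pace and stop on an object; the grip force is fixed at half the most. Time passes only in rows, so rows that repeat a pose let the fingers close. It gives the time, the measured TCP pose, the force, the opening and the grip force at its end, in the units of the state.
- state(): the state, without advancing time (a new reading comes with each control period).
- grab_frame(name): name is "scene" or "top" or "wrist"; returns (picture, depth): 400x640x3 uint8, red, green, blue; 400x640 float32, m along the optical axis (not along the pixel's ray), 0 where there is no reading.
- camera_params(name): a dict with "fovy" (degrees; the focal length in pixels is half the picture's height over the tangent of half this angle, whatever the lens; pixels are square), "cx", "cy" (the principal point, pixels), "rvec" (rotation vector, rad) and "tvec" (3), from world to camera coordinates, as OpenCV has them; the wrist camera has in their place "hand_eye" (4x4, takes a point from camera to tool coordinates, whose origin is the TCP and whose axes are the flange's). Camera axes: x right, y down, z forward; pixel columns grow to the right and rows downward; lengths in m; the calibration is good to about 2 mm. A picture is of the moment at which its call begins: read the wrist's pose just before it. camera_params takes no time and is no camera call.
- job_done(): hands the job in; it is judged then, once.
The state is a dict: "time": time; "joint_pos": joint angles; "joint_vel": joint speeds; "joint_efforts": joint torques, N m; "tool_pos": TCP position; "tool_rot": TCP orientation; "contact_force": force on the tool from outside, world axes, zero at the start; "ft_torque": the same for the moment, N m; "gripper_width": opening from 0.0 (shut) to 1.0 (fully open); "grasp_force": force on a finger pad.
Only numpy, scipy, OpenCV 4.12 (cv2) and the standard library are available. Lean on these libraries where they do the work, as an engineer would, in place of code of your own. Each camera call takes 0.05 s, during which the arm holds its last target. There are 200 camera calls.

## Working session

There is one attempt and no reset: what is moved stays moved. The work goes in short steps, Python scripts to look and compute and a tool call to move; the robot and the scene stay as the last step left them, time stands still between calls to the robot, and variables do not carry over. Pictures are saved under pics/ and viewed, at most 10 in all, crops included, and the job is handed in when it is done.

Besides the shell and the picture viewer there is one more tool, called after "Emit:" as a command line: name --argument value ..., lists and objects as JSON in quotes. jog_arm: Moves the arm, as the interface text tells. Its arguments: {"type":"object","properties":{"targets":{"type":"array"}},"required":["targets"]}

```bash
ls; mkdir -p pics; python3 - <<'E'
from plant import *
import cv2,numpy as np
s=state();print(s)
for n in("scene","top"):
    p,d=grab_frame(n);cv2.imwrite(f"pics/{n}0.png",p[:,:,::-1]);np.save(f"{n}0.npy",d);print(n,camera_params(n))
print(camera_params("wrist"))
E
```

```text
pics
{'time': 0.0, 'joint_pos': array([ 1.18099698e+00,  5.33330732e-02,  1.61428954e+00,  2.62153501e-05,
        1.47599964e+00, -1.18976732e-01]), 'joint_vel': array([ 0.00105114, -0.0003664 , -0.00042843,  0.00070975, -0.00160524,
       -0.00037124]), 'joint_efforts': array([ 2.15082626e-03, -3.93695855e+01, -3.70169449e+01,  9.99177701e-05,
        7.26430735e-03,  2.57403528e-06]), 'tool_pos': array([0.16694383, 0.60164789, 0.23008043]), 'tool_rot': array([-2.68004631e-04,  1.34999036e-01,  9.90845210e-01, -9.78855109e-04]), 'contact_force': array([-0.56061257,  0.05474968, -0.02204249]), 'ft_torque': array([-0.00955156, -0.02690474, -0.03045961]), 'grasp_force': 0.0, 'gripper_width': 1.0007361179714716}
scene {'fovy': 47.75632407287587, 'cx': 322.6403839140022, 'cy': 198.98655198874175, 'rvec': array([ 2.20240442, -1.1612283 ,  0.40877996]), 'tvec': array([-0.0376821 ,  0.50490062,  0.51909399])}
top {'fovy': 52.9786783732487, 'cx': 315.2787388949979, 'cy': 193.80969730637614, 'rvec': array([ 2.32978313, -1.85104627,  0.19627449]), 'tvec': array([0.20398783, 0.57867932, 0.81784941])}
{'fovy': 61.13726818632128, 'cx': 318.3539028081646, 'cy': 196.3903673354095, 'hand_eye': array([[-8.70134371e-04, -9.65567988e-01, -2.60149386e-01,
         6.56125554e-02],
       [ 9.99999160e-01, -5.90390656e-04, -1.15345774e-03,
         1.42236074e-03],
       [ 9.60152102e-04, -2.60150172e-01,  9.65567691e-01,
        -1.41814716e-01],
       [ 0.00000000e+00,  0.00000000e+00,  0.00000000e+00,
         1.00000000e+00]])}
```

View pics/top0.png

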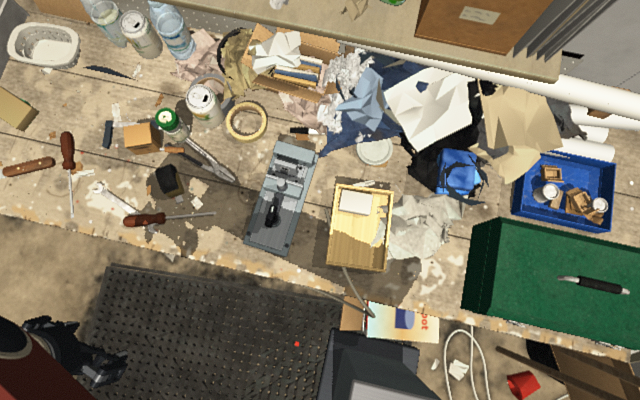

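View pics/scene0.png

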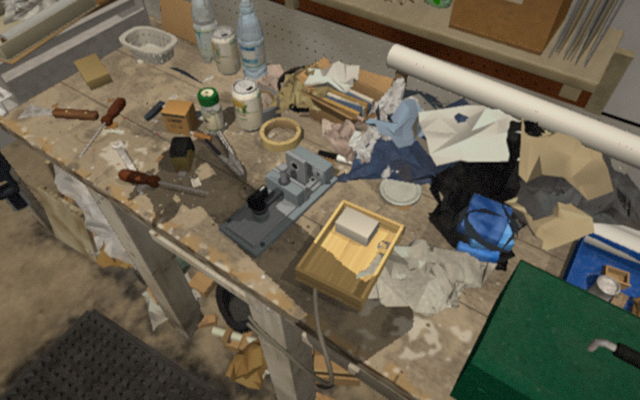

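Top view: the vise runs from about (265,250) at the knob end to (300,145) at the fixed jaw, with the black knob at (271,212). The tray is centred near (360,227) and the carton near (353,202). Next I'll measure these from depth.

```bash
cat > h.py <<'E'
from plant import *
import cv2,numpy as np
from scipy.spatial.transform import Rotation as R
def cloud(n,d,tcp=None):
    c=camera_params(n);f=200/np.tan(np.radians(c['fovy']/2))
    v,u=np.mgrid[:400,:640];P=np.stack([(u-c['cx'])/f*d,(v-c['cy'])/f*d,d],-1)
    if n=='wrist':
        H=c['hand_eye'];P=P@H[:3,:3].T+H[:3,3];q=tcp['tool_rot']
        return P@R.from_quat(q,scalar_first=True).as_matrix().T+tcp['tool_pos']
    M=cv2.Rodrigues(c['rvec'])[0];return (P-c['tvec'])@M
def proj(n,X):
    c=camera_params(n);f=200/np.tan(np.radians(c['fovy']/2))
    K=np.array([[f,0,c['cx']],[0,f,c['cy']],[0,0,1]]);return cv2.projectPoints(np.float64(X),c['rvec'],c['tvec'],K,None)[0][:,0]
E
python3 - <<'E'
from h import *
P=cloud('top',np.load('top0.npy'))
for uv in [(250,241),(286,253),(271,212),(283,180),(297,145),(316,148),(353,202),(350,245),(331,225),(389,230),(310,190)]:print(uv,P[uv[1],uv[0]].round(4))
def rect(box,lo,hi):
    x0,x1,y0,y1=box;Q=P[y0:y1,x0:x1].reshape(-1,3);Q=Q[(Q[:,2]>lo)&(Q[:,2]<hi)]
    r=cv2.minAreaRect(Q[:,:2].astype(np.float32));print(len(Q),r,cv2.boxPoints(r).round(3).tolist())
rect((240,325,132,260),.014,.026)
rect((240,325,132,260),.014,.2)
rect((322,400,180,275),.036,.05)
rect((335,375,188,217),.038,.05)
E
```

```text
(250, 241) [0.3882 0.4496 0.0157]
(286, 253) [0.3806 0.3648 0.0129]
(271, 212) [0.4525 0.4094 0.0909]
(283, 180) [0.5224 0.4002 0.1019]
(297, 145) [ 6.365e-01  4.019e-01 -1.000e-04]
(316, 148) [0.6388 0.3556 0.002 ]
(353, 202) [0.5214 0.2446 0.0453]
(350, 245) [0.4303 0.2292 0.0139]
(331, 225) [0.4608 0.2809 0.0424]
(389, 230) [0.4789 0.1546 0.0415]
(310, 190) [ 0.5362  0.3463 -0.0014]
2163 ((0.5144608020782471, 0.4073038101196289), (0.2892133891582489, 0.19832009077072144), 13.769877433776855) [[0.3499999940395355, 0.4690000116825104], [0.39800000190734863, 0.2770000100135803], [0.6790000200271606, 0.3449999988079071], [0.6309999823570251, 0.5379999876022339]]
4364 ((0.5144608020782471, 0.4073038101196289), (0.2892133891582489, 0.19832009077072144), 13.769877433776855) [[0.3499999940395355, 0.4690000116825104], [0.39800000190734863, 0.2770000100135803], [0.6790000200271606, 0.3449999988079071], [0.6309999823570251, 0.5379999876022339]]
1469 ((0.47403743863105774, 0.2078826129436493), (0.18061043322086334, 0.15038621425628662), 5.198244571685791) [[0.37700000405311584, 0.2750000059604645], [0.39100000262260437, 0.125], [0.5709999799728394, 0.14100000262260437], [0.5569999814033508, 0.29100000858306885]]
724 ((0.5289231538772583, 0.24440930783748627), (0.05936284735798836, 0.08690471947193146), 6.510931015014648) [[0.4950000047683716, 0.2840000092983246], [0.5040000081062317, 0.1979999989271164], [0.5630000233650208, 0.20499999821186066], [0.5529999732971191, 0.29100000858306885]]
```

Emit:
jog_arm --targets '[[[-12.8,-8.2,-4],[0,0,-1.3],100],[[-12.8,-8.2,-4],[0,0,-1.3],100],[[-12.8,-8.2,-4],[0,0,-1.3],100],[[-12.8,-8.2,-4],[0,0,-1.3],100],[[-12.8,-8.2,-4],[0,0,-1.3],100],[[-12.8,-8.2,-4],[0,0,-1.3],100],[[-12.8,-8.2,-4],[0,0,-1.3],100],[[-12.8,-8.2,-4],[0,0,-1.3],100]]'

```text
time: 1.1
tool_pos: [0.421, 0.3187, 0.331]
tool_rot: [-0.0, 0.046, 0.999, 0.0]
contact_force: [-0.6, -0.0, 0.1]
gripper_width: 1.002
grasp_force: 0.0
```

```bash
python3 - <<'E'
from h import *
s=state();p,d=grab_frame('wrist');cv2.imwrite('pics/w1.png',p[:,:,::-1])
np.savez('w1.npz',d=d,q=s['tool_rot'],t=s['tool_pos']);print(s['time'],s['tool_pos'],s['tool_rot'],s['joint_pos'])
E
```

```text
1.1 [0.42096218 0.31870388 0.33103259] [-3.47575581e-04  4.55445295e-02  9.98962241e-01  1.29282809e-04] [ 5.06709322e-01 -2.19771903e-01  1.70562665e+00  5.86955935e-04
  1.65619405e+00 -9.72916488e-01]
```

View pics/w1.png

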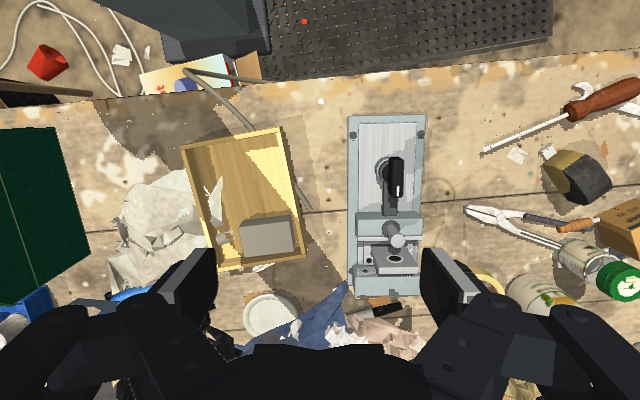

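Wrist view: the vise base has corners near (349,116), (426,114), (422,296) and (350,297). The knob is at (395,175), the post head at (398,240) and the web with its bore at (395,257). The tray is at (183-305,128-272), with the carton at (266,236).

```bash
python3 - <<'E'
from h import *
z=np.load('w1.npz');P=cloud('wrist',z['d'],dict(tool_rot=z['q'],tool_pos=z['t']));np.save('P1.npy',P)
def rect(name,box,lo,hi):
    x0,x1,y0,y1=box;m=np.zeros((400,640),np.uint8);m[y0:y1,x0:x1]=1
    m&=((P[...,2]>lo)&(P[...,2]<hi)).astype(np.uint8)
    n,l,st,_=cv2.connectedComponentsWithStats(m);k=1+st[1:,4].argmax();Q=P[l==k]
    r=cv2.minAreaRect(Q[:,:2].astype(np.float32));print(name,len(Q),np.round(r[0],4),np.round(r[1],4),round(r[2],2),'z',np.median(Q[:,2]).round(4),'mean',Q.mean(0).round(4))
rect('base',(335,435,105,220),.012,.028)
rect('vise all',(335,435,105,310),.012,.2)
rect('knob',(370,420,145,215),.08,.1)
rect('post head',(370,420,215,260),.096,.11)
rect('web',(360,430,240,280),.085,.096)
rect('fix',(340,435,260,310),.055,.065)
rect('jaw',(340,435,205,250),.055,.064)
rect('tray',(175,312,120,280),.036,.0475)
rect('carton',(236,300,212,262),.040,.05)
rect('floor',(190,290,135,230),.008,.02)
E
```

```text
base 5801 [0.4485 0.4096] [0.1028 0.1437] 85.89 z 0.0185 mean [0.4367 0.4075 0.0172]
vise all 12772 [0.5106 0.4042] [0.1066 0.2692] 84.66 z 0.0218 mean [0.4927 0.402  0.038 ]
knob 498 [0.4459 0.4098] [0.0144 0.0454] 87.22 z 0.0885 mean [0.4449 0.409  0.0881]
post head 183 [0.518  0.4045] [0.0178 0.0171] 14.42 z 0.101 mean [0.5171 0.4042 0.101 ]
web 377 [0.5606 0.4059] [0.0494 0.0103] 85.3 z 0.0925 mean [0.5594 0.4058 0.0917]
fix 1315 [0.6011 0.3978] [0.0903 0.0312] 85.39 z 0.0588 mean [0.6005 0.3973 0.0587]
jaw 1220 [0.5201 0.4045] [0.0862 0.0299] 85.65 z 0.058 mean [0.5185 0.403  0.0582]
tray 2343 [0.4725 0.2179] [0.1806 0.1304] 5.14 z 0.0429 mean [0.4669 0.2172 0.0423]
carton 1615 [0.5243 0.2383] [0.0453 0.0707] 2.13 z 0.0431 mean [0.5235 0.2388 0.0431]
floor 6869 [0.4523 0.2136] [0.1245 0.1151] 5.08 z 0.0133 mean [0.4469 0.2122 0.0135]
```

```bash
cat >> h.py <<'E'
def go(x,y,z,yaw=None,q=None,t=None):
    "units for TCP to x,y,z with tool y at yaw deg"
    s=state();M=R.from_quat(s['tool_rot'] if q is None else q,scalar_first=True).as_matrix();t=s['tool_pos'] if t is None else t
    y0=np.degrees(np.arctan2(M[1,1],M[0,1]));o=(M.T@(np.array([x,y,z])-t)/.025).round(2)
    print(round(s['time'],2),'pos',t.round(4),'yawY',y0.round(2),'shift',o,'turn',None if yaw is None else round(-(yaw-y0)/8,2),'grip',s['gripper_width'],s['grasp_force'],'F',s['contact_force'].round(1))
E
python3 -c "
from h import *
go(.4459,.4098,.13,87);go(.4459,.4098,.065,87)"
```

```text
1.15 pos [0.4202 0.3194 0.3305] yawY 84.88 shift [-0.71  3.69  8.02] turn -0.27 grip 1.00245007609538 0.0 F [ 0.2  0.  -0.5]
1.15 pos [0.4202 0.3194 0.3305] yawY 84.88 shift [-0.72  3.69 10.62] turn -0.27 grip 1.00245007609538 0.0 F [ 0.2  0.  -0.5]
```

Emit:
jog_arm --targets '[[[-0.7,3.7,5],[0,0,-0.3],60],[[-0.7,3.7,8],[0,0,-0.3],60],[[-0.7,3.7,8],[0,0,-0.3],60],[[-0.7,3.7,8],[0,0,-0.3],60],[[-0.7,3.7,8],[0,0,-0.3],60],[[-0.7,3.7,8],[0,0,-0.3],60]]'

```text
time: 1.9
tool_pos: [0.446, 0.4107, 0.1327]
tool_rot: [0.001, 0.023, 1.0, 0.0]
contact_force: [0.0, 0.4, 0.7]
gripper_width: 0.599
grasp_force: 0.0
```

```bash
python3 - <<'E'
from h import *
go(.4459,.4098,.065,87)
s=state();p,d=grab_frame('wrist');cv2.imwrite('pics/w2.png',p[:,:,::-1])
P=cloud('wrist',d,s)
m=((P[...,2]>.08)&(P[...,2]<.1)).astype(np.uint8)
n,l,st,_=cv2.connectedComponentsWithStats(m)
for k in range(1,n):
    if st[k,4]>300:
        Q=P[l==k];r=cv2.minAreaRect(Q[:,:2].astype(np.float32));print(st[k],np.round(r[0],4),np.round(r[1],4),r[2])
E
```

```text
1.9 pos [0.446  0.4107 0.1327] yawY 87.38 shift [ 0.01 -0.04  2.71] turn 0.05 grip 0.5987812885480919 0.0 F [0.  0.4 0.7]
[ 304  180   24   77 1769] [0.4457 0.4102] [0.0137 0.0452] 86.94474029541016
[298 312  30  30 383] [0.5136 0.4052] [0.0177 0.0096] 86.4228515625
```

View pics/w2.png

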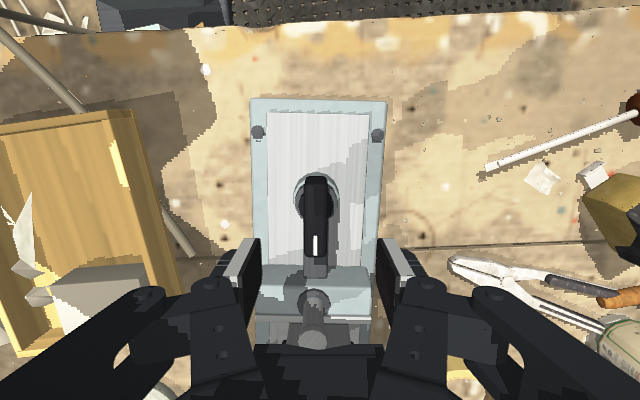

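The knob bar, seen at (316,215), is centred between the fingers (pads at about (245,270) and (395,270)). I'll go down and grip it.

Emit:
jog_arm --targets '[[[0,0,1.5],[0,0,0],50],[[0,0,2.7],[0,0,0],50],[[0,0,2.7],[0,0,0],50],[[0,0,2.7],[0,0,0],0],[[0,0,2.7],[0,0,0],0],[[0,0,2.7],[0,0,0],0],[[0,0,2.7],[0,0,0],0],[[0,0,2.7],[0,0,0],0]]'

```text
time: 2.95
tool_pos: [0.4479, 0.409, 0.0671]
tool_rot: [0.001, 0.024, 1.0, -0.001]
contact_force: [-2.0, -7.2, 6.6]
gripper_width: 0.149
grasp_force: 59.7
```

Emit:
jog_arm --targets '[[[0,0,0],[0,0,-1],0],[[0,0,0],[0,0,-2],0],[[0,0,0],[0,0,-3],0],[[0,0,0],[0,0,-4],0],[[0,0,0],[0,0,-5],0],[[0,0,0],[0,0,-6],0],[[0,0,0],[0,0,-7],0],[[0,0,0],[0,0,-8],0]]'

```text
time: 3.95
tool_pos: [0.4469, 0.4108, 0.0671]
tool_rot: [0.001, -0.511, 0.859, 0.001]
contact_force: [-5.9, -1.0, 5.0]
gripper_width: 0.15
grasp_force: 59.7
```

Emit:
jog_arm --targets '[[[0,0,0],[0,0,-0.8],0],[[0,0,0],[0,0,-1.5],0],[[0,0,0],[0,0,-1.9],0],[[0,0,0],[0,0,-1.9],0],[[0,0,0],[0,0,-1.9],0]]'

```text
time: 4.58
tool_pos: [0.4464, 0.4109, 0.0671]
tool_rot: [0.001, -0.619, 0.786, 0.001]
contact_force: [-6.0, -0.8, 7.0]
gripper_width: 0.149
grasp_force: 59.8
```

```bash
python3 -c "
from h import *
go(.4459,.4098,.065,87);print(state()['ft_torque'])"
```

```text
4.58 pos [0.4464 0.4109 0.0671] yawY 166.43 shift [0.05 0.01 0.09] turn 9.93 grip 0.149273487221199 59.82523262500763 F [-6.  -0.8  7. ]
[-0.08376907  1.03525454 -0.28951091]
```

Emit:
jog_arm --targets '[[[0,0,0],[0,0,0],40],[[0,0,0],[0,0,0],40],[[0,0,0],[0,0,0],40],[[0,0,-2],[0,0,0],40],[[0,0,-4],[0,0,0],40],[[0,0,-4],[0,0,0],40]]'

```text
time: 5.32
tool_pos: [0.4493, 0.4116, 0.1701]
tool_rot: [0.005, -0.619, 0.785, -0.0]
contact_force: [-0.7, 1.0, 0.0]
gripper_width: 0.397
grasp_force: 0.0
```

```bash
python3 -c "
from h import *
go(.518,.4045,.165,85.4)"
```

```text
5.33 pos [0.4493 0.4116 0.1701] yawY 166.48 shift [-0.36 -2.74  0.23] turn 10.13 grip 0.3973486162984933 0.0 F [-0.7  1.   0. ]
```

Emit:
jog_arm --targets '[[[-0.4,-2.8,0],[0,0,1.3],50],[[-0.4,-2.8,0],[0,0,2.6],50],[[-0.4,-2.8,0],[0,0,3.9],50],[[-0.4,-2.8,0],[0,0,5.2],50],[[-0.4,-2.8,0],[0,0,6.5],50],[[-0.4,-2.8,0],[0,0,7.8],50],[[-0.4,-2.8,0],[0,0,9.1],50],[[-0.4,-2.8,0],[0,0,10.1],50]]'

```text
time: 6.32
tool_pos: [0.5162, 0.4026, 0.1621]
tool_rot: [-0.001, 0.04, 0.999, -0.001]
contact_force: [-0.5, -0.1, -0.4]
gripper_width: 0.5
grasp_force: 0.0
```

```bash
python3 - <<'E'
from h import *
s=state();p,d=grab_frame('wrist');cv2.imwrite('pics/w3.png',p[:,:,::-1])
P=cloud('wrist',d,s)
m=((P[...,2]>.08)&(P[...,2]<.11)).astype(np.uint8)
n,l,st,_=cv2.connectedComponentsWithStats(m)
for k in range(1,n):
    if st[k,4]>200:
        Q=P[l==k];r=cv2.minAreaRect(Q[:,:2].astype(np.float32));print(st[k],np.round(r[0],4),np.round(r[1],4),r[2])
go(.518,.4045,.068,85.4)
E
```

```text
[ 282   80   76   34 1720] [0.4463 0.41  ] [0.046 0.014] 76.08138275146484
[307 196  28  33 674] [0.5178 0.4048] [0.0169 0.0172] 42.647525787353516
[ 292  256   73   22 1444] [0.561  0.4065] [0.0499 0.0109] 86.32339477539062
[ 576  322   64   49 2111] [0.6331 0.6132] [0.0131 0.0461] 19.471281051635742
6.38 pos [0.5162 0.4026 0.1621] yawY 85.26 shift [-0.07  0.09  3.76] turn -0.02 grip 0.49503354010370876 0.0 F [ 0.3 -0.1 -0.4]
```

View pics/w3.png

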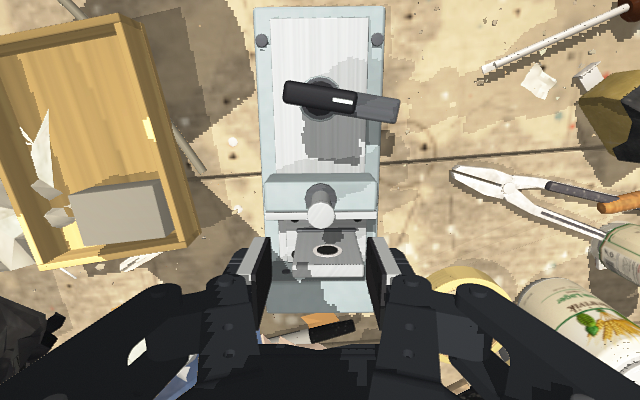

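The knob sits at its stop: the bar at (320,97) lies across the vise and the tongue points to +y. The post head at (321,213) is in line with the fingers. I'll go down on the post, grip it and pull the jaw back.

Emit:
jog_arm --targets '[[[-0.1,0.1,1.5],[0,0,0],50],[[-0.1,0.1,3],[0,0,0],50],[[-0.1,0.1,3.7],[0,0,0],50],[[-0.1,0.1,3.7],[0,0,0],50],[[-0.1,0.1,3.7],[0,0,0],0],[[-0.1,0.1,3.7],[0,0,0],0],[[-0.1,0.1,3.7],[0,0,0],0],[[-0.1,0.1,3.7],[0,0,0],0]]'

```text
time: 7.38
tool_pos: [0.5204, 0.4035, 0.0734]
tool_rot: [0.001, 0.038, 0.999, -0.002]
contact_force: [-1.8, -8.6, 3.8]
gripper_width: 0.174
grasp_force: 58.3
```

```bash
python3 -c "
from h import *
a=np.radians(-4.5)
go(.5178-.036*np.cos(a),.4048-.036*np.sin(a),.07,85.4)"
```

```text
7.38 pos [0.5204 0.4035 0.0734] yawY 85.7 shift [1.55 0.05 0.13] turn 0.04 grip 0.1741455338843838 58.30087175447261 F [-1.8 -8.6  3.8]
```

Emit:
jog_arm --targets '[[[0.3,0,0],[0,0,0],0],[[0.6,0,0],[0,0,0],0],[[0.9,0,0],[0,0,0],0],[[1.15,0,0],[0,0,0],0],[[1.35,0,0],[0,0,0],0],[[1.4,0,0],[0,0,0],0],[[1.4,0,0],[0,0,0],0],[[1.4,0,0],[0,0,0],0]]'

```text
time: 8.38
tool_pos: [0.4861, 0.406, 0.0735]
tool_rot: [0.002, 0.038, 0.999, -0.002]
contact_force: [0.6, -8.8, 2.8]
gripper_width: 0.175
grasp_force: 58.9
```

Emit:
jog_arm --targets '[[[1.4,0,0],[0,0,0],50],[[1.4,0,0],[0,0,0],50],[[1.4,0,0],[0,0,0],50],[[1.4,0,-2],[0,0,0],50],[[1.4,0,-4],[0,0,0],50],[[1.4,0,-4.6],[0,0,0],50],[[1.4,0,-4.6],[0,0,0],50]]'

```text
time: 9.25
tool_pos: [0.4506, 0.4114, 0.189]
tool_rot: [0.002, 0.037, 0.999, 0.001]
contact_force: [0.6, -0.1, -0.2]
gripper_width: 0.498
grasp_force: 0.0
```

```bash
python3 - <<'E'
from h import *
s=state();p,d=grab_frame('wrist');cv2.imwrite('pics/w4.png',p[:,:,::-1])
P=cloud('wrist',d,s)
m=((P[...,2]>.08)&(P[...,2]<.11)).astype(np.uint8)
n,l,st,_=cv2.connectedComponentsWithStats(m)
for k in range(1,n):
    if st[k,4]>200:
        Q=P[l==k];r=cv2.minAreaRect(Q[:,:2].astype(np.float32));print(st[k],np.round(r[0],4),np.round(r[1],4),r[2],np.median(Q[:,2]))
go(.561,.406,.17,175.5)
E
```

```text
[ 283  175   63   28 1208] [0.4462 0.41  ] [0.046  0.0147] 75.6666259765625 0.08881127243955725
[303 226  24  30 548] [0.4832 0.4074] [0.0178 0.0172] 39.204769134521484 0.10117510040712868
[ 291  313   61   21 1147] [0.5608 0.4064] [0.0501 0.0119] 86.1797866821289 0.09200659313800136
[616 317  24  55 920] [0.5964 0.6638] [0.0146 0.0395] 72.86227416992188 0.09116391788840039
9.3 pos [0.4495 0.4108 0.1866] yawY 85.71 shift [-4.46  0.14  0.67] turn -11.22 grip 0.5015684457119866 0.0 F [-0.4  0.7 -1.2]
```

View pics/w4.png

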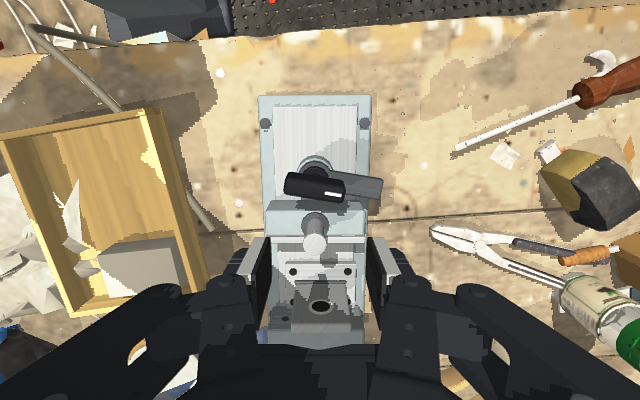

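The jaw is at its stop (post head at (315,240), 34.8 mm of travel) and the knob is still open. The bracket still stands in the vise, with its bore at (320,306). I'll move over it with the tool turned a quarter.

Emit:
jog_arm --targets '[[[-1,0,0.6],[0,0,1.3],50],[[-2,0.1,0.6],[0,0,2.6],50],[[-3,0.1,0.6],[0,0,3.9],50],[[-4,0.1,0.6],[0,0,5.2],50],[[-4.4,0.1,0.6],[0,0,6.5],50],[[-4.4,0.1,0.6],[0,0,7.8],50],[[-4.4,0.1,0.6],[0,0,9.1],50],[[-4.4,0.1,0.6],[0,0,10.4],50]]'

```text
time: 10.3
tool_pos: [0.558, 0.4043, 0.1679]
tool_rot: [-0.001, 0.694, 0.72, -0.002]
contact_force: [-1.2, 1.5, 0.5]
gripper_width: 0.501
grasp_force: 0.0
```

Emit:
jog_arm --targets '[[[0,0,0],[0,0,0.9],40],[[0,0,0],[0,0,0.9],40],[[0,0,0],[0,0,0.9],40]]'

```text
time: 10.68
tool_pos: [0.5587, 0.4046, 0.1697]
tool_rot: [-0.0, 0.735, 0.678, -0.001]
contact_force: [1.0, -0.2, -0.2]
gripper_width: 0.398
grasp_force: 0.0
```

```bash
python3 - <<'E'
from h import *
go(.5608,.4064,.072,-4.2)
s=state();p,d=grab_frame('wrist');cv2.imwrite('pics/w5.png',p[:,:,::-1])
P=cloud('wrist',d,s)
m=((P[...,2]>.08)&(P[...,2]<.097)).astype(np.uint8)
n,l,st,_=cv2.connectedComponentsWithStats(m)
for k in range(1,n):
    if st[k,4]>200:
        Q=P[l==k];r=cv2.minAreaRect(Q[:,:2].astype(np.float32));print(st[k],np.round(r[0],4),np.round(r[1],4),r[2],np.median(Q[:,2]))
go(.5608,.4064,.072,-4.2)
print(state()['joint_pos'])
E
```

```text
10.68 pos [0.5587 0.4046 0.1697] yawY -4.6 shift [0.09 0.08 3.91] turn -0.05 grip 0.3984762897901492 0.0 F [ 1.  -0.2 -0.2]
[ 555    0   68  242 3074] [0.7356 0.4429] [0.1527 0.0225] 84.14706420898438 0.08890366939122013
[ 314  165   16   74 1103] [0.5611 0.4068] [0.0497 0.0104] 85.77491760253906 0.09300372274476648
[ 146  176   27   66 1515] [0.4468 0.4102] [0.0462 0.0142] 76.19574737548828 0.0888333671912234
[ 543  235   97   94 3302] [0.7485 0.3321] [0.0938 0.0374] 54.55792999267578 0.08753361119478212
10.72 pos [0.5589 0.4046 0.1701] yawY -4.62 shift [0.08 0.07 3.92] turn -0.05 grip 0.4012953532803701 0.0 F [-0.3  0.3  0.2]
[ 5.18891221e-01  2.44493577e-01  1.50421854e+00 -2.09391066e-05
  1.39469889e+00  5.99574694e-01]
```

View pics/w5.png

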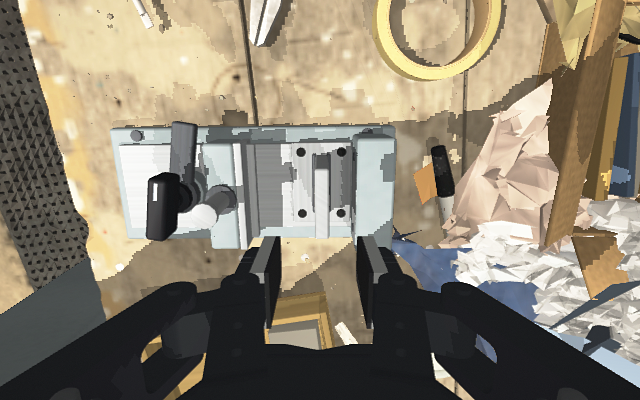

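The web at (321,200) is centred between the pads, and the fixed jaw at (375,190) is clear. I'll go down and grip the web.

Emit:
jog_arm --targets '[[[0.1,0.1,2],[0,0,0],30],[[0.1,0.1,3.5],[0,0,0],30],[[0.1,0.1,4.1],[0,0,0],30],[[0.1,0.1,4.1],[0,0,0],30],[[0.1,0.1,4.1],[0,0,0],0],[[0.1,0.1,4.1],[0,0,0],0],[[0.1,0.1,4.1],[0,0,0],0],[[0.1,0.1,4.1],[0,0,0],0]]'

```text
time: 11.72
tool_pos: [0.5628, 0.4077, 0.0706]
tool_rot: [0.0, 0.736, 0.677, 0.001]
contact_force: [-2.7, -0.2, 6.2]
gripper_width: 0.102
grasp_force: 62.1
```

Emit:
jog_arm --targets '[[[0,-0.2,0],[0,0,0],0],[[0,-0.2,0],[0,0,0],0],[[0,-0.2,-0.3],[0,0,0],0],[[0,-0.2,-0.8],[0,0,0],0],[[0,-0.2,-1.5],[0,0,0],0],[[0,-0.2,-2.5],[0,0,0],0],[[0,-0.2,-4],[0,0,0],0],[[0,-0.2,-5],[0,0,0],0]]'

```text
time: 12.72
tool_pos: [0.5577, 0.4079, 0.1972]
tool_rot: [0.0, 0.736, 0.677, 0.001]
contact_force: [0.6, 0.7, -2.9]
gripper_width: 0.101
grasp_force: 61.0
```

```bash
python3 - <<'E'
from h import *
a=np.radians(5.1);x=.4725-.027*np.cos(a);y=.2179-.027*np.sin(a);print(x,y)
go(x,y,.19,5.1)
s=state();p,d=grab_frame('wrist');cv2.imwrite('pics/w6.png',p[:,:,::-1])
P=cloud('wrist',d,s)
m=((P[...,2]>.02)&(P[...,2]<.14)&(d<.35)).astype(np.uint8)
print(P[160:215:6,321].round(3))
E
```

```text
0.4456068912339092 0.21549985398460608
12.72 pos [0.5577 0.4079 0.1972] yawY -4.71 shift [-8.04 -3.84  0.26] turn -1.23 grip 0.10134513898223674 61.02547645568848 F [ 0.6  0.7 -2.9]
[[0.562 0.424 0.02 ]
 [0.562 0.441 0.148]
 [0.562 0.439 0.154]
 [0.562 0.435 0.154]
 [0.562 0.432 0.155]
 [0.561 0.431 0.165]
 [0.561 0.431 0.177]
 [0.561 0.431 0.188]
 [0.561 0.431 0.198]
 [0.561 0.431 0.206]]
```

View pics/w6.png

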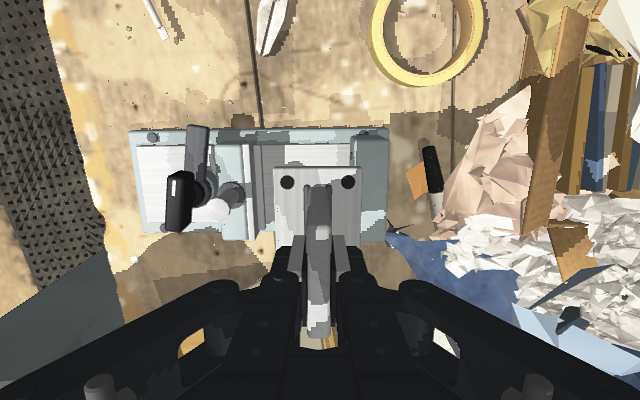

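The bracket is gripped and clear of the vise: foot at (318,205), web at (318,260), vise empty below. I'll carry it over the tray.

Emit:
jog_arm --targets '[[[-1,-0.5,0],[0,0,-0.2],0],[[-2.6,-1.2,0],[0,0,-0.4],0],[[-4.2,-2,0],[0,0,-0.7],0],[[-5.8,-2.8,0],[0,0,-1],0],[[-7.2,-3.4,0],[0,0,-1.2],0],[[-8,-3.8,0],[0,0,-1.2],0],[[-8,-3.8,0],[0,0,-1.2],0],[[-8,-3.8,0],[0,0,-1.2],0]]'

```text
time: 13.78
tool_pos: [0.4463, 0.2164, 0.1941]
tool_rot: [0.0, 0.676, 0.737, 0.0]
contact_force: [0.5, 0.7, -3.3]
gripper_width: 0.103
grasp_force: 60.8
```

```bash
python3 - <<'E'
from h import *
go(.4456,.2155,.066,5.1)
s=state();p,d=grab_frame('wrist');cv2.imwrite('pics/w7.png',p[:,:,::-1])
go(.4456,.2155,.066,5.1)
E
```

```text
13.78 pos [0.4463 0.2164 0.1941] yawY 4.89 shift [-0.04 -0.04  5.12] turn -0.03 grip 0.10296668778432087 60.78263282775879 F [ 0.5  0.7 -3.3]
13.82 pos [0.4465 0.2165 0.194 ] yawY 4.9 shift [-0.04 -0.04  5.12] turn -0.02 grip 0.09976613222245857 60.782543420791626 F [-0.3  0.3 -3.1]
```

View pics/w7.png

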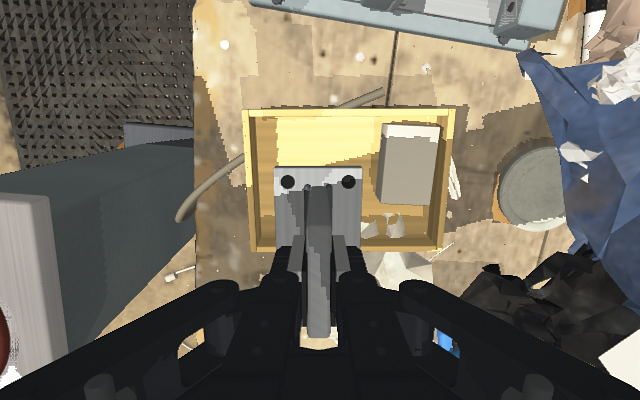

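The foot at (318,205) is over the free part of the tray, between the left wall (250) and the carton (380). I'll lower it.

Emit:
jog_arm --targets '[[[0,0,1],[0,0,0],0],[[0,0,2.3],[0,0,0],0],[[0,0,3.5],[0,0,0],0],[[0,0,4.3],[0,0,0],0],[[0,0,4.7],[0,0,0],0],[[0,0,4.8],[0,0,0],0],[[0,0,4.8],[0,0,0],0],[[0,0,4.8],[0,0,0],0]]'

```text
time: 14.82
tool_pos: [0.4469, 0.2163, 0.075]
tool_rot: [0.001, 0.676, 0.737, 0.001]
contact_force: [-0.4, 0.4, -3.1]
gripper_width: 0.102
grasp_force: 60.7
```

Emit:
jog_arm --targets '[[[0,0,0.05],[0,0,0],0],[[0,0,0.1],[0,0,0],0],[[0,0,0.1],[0,0,0],0],[[0,0,0.1],[0,0,0],0]]'

```text
time: 15.32
tool_pos: [0.4461, 0.2159, 0.0713]
tool_rot: [0.0, 0.676, 0.737, -0.0]
contact_force: [0.0, -0.2, -2.6]
gripper_width: 0.102
grasp_force: 60.7
```

Emit:
jog_arm --targets '[[[0,0,0.05],[0,0,0],0],[[0,0,0.1],[0,0,0],0],[[0,0,0.15],[0,0,0],0],[[0,0,0.15],[0,0,0],0],[[0,0,0.15],[0,0,0],0]]'

```text
time: 15.95
tool_pos: [0.4461, 0.216, 0.0676]
tool_rot: [0.0, 0.676, 0.737, 0.0]
contact_force: [1.0, 0.5, -3.0]
gripper_width: 0.101
grasp_force: 60.7
```

Emit:
jog_arm --targets '[[[0,0,0.04],[0,0,0],0],[[0,0,0.08],[0,0,0],0],[[0,0,0.08],[0,0,0],0],[[0,0,0.08],[0,0,0],0]]'

```text
time: 16.45
tool_pos: [0.4461, 0.216, 0.0655]
tool_rot: [-0.0, 0.676, 0.737, -0.0]
contact_force: [-0.3, 0.9, -3.1]
gripper_width: 0.1
grasp_force: 60.6
```

Emit:
jog_arm --targets '[[[0,0,0.03],[0,0,0],0],[[0,0,0.06],[0,0,0],0],[[0,0,0.06],[0,0,0],0],[[0,0,0.06],[0,0,0],0]]'

```text
time: 16.95
tool_pos: [0.4462, 0.2161, 0.0646]
tool_rot: [0.0, 0.676, 0.737, 0.0]
contact_force: [-3.4, -0.3, 3.5]
gripper_width: 0.102
grasp_force: 61.7
```

The force changed from -3 to +3.5 N, so the foot is on the floor. I'll release and go straight up.

Emit:
jog_arm --targets '[[[0,0,0],[0,0,0],20],[[0,0,0],[0,0,0],40],[[0,0,0],[0,0,0],40],[[0,0,0],[0,0,0],40],[[0,0,-1],[0,0,0],40],[[0,0,-3],[0,0,0],40],[[0,0,-5.5],[0,0,0],40],[[0,0,-6],[0,0,0],40]]'

```text
time: 17.95
tool_pos: [0.4487, 0.2168, 0.22]
tool_rot: [0.003, 0.676, 0.737, 0.004]
contact_force: [0.2, 0.8, 0.4]
gripper_width: 0.397
grasp_force: 0.0
```

Emit:
jog_arm --targets '[[[0,0,-1],[0,0,0],40],[[0,0,-1],[0,0,0],40],[[0,0,-1],[0,0,0],40]]'

```text
time: 18.32
tool_pos: [0.4455, 0.2158, 0.2373]
tool_rot: [-0.001, 0.676, 0.737, -0.001]
contact_force: [-0.6, -0.3, -0.1]
gripper_width: 0.396
grasp_force: 0.0
```

```bash
python3 - <<'E'
from h import *
s=state();p,d=grab_frame('wrist');cv2.imwrite('pics/w8.png',p[:,:,::-1])
P=cloud('wrist',d,s)
for lo,hi in((.08,.11),(.017,.03),(.039,.05)):
    m=((P[...,2]>lo)&(P[...,2]<hi)).astype(np.uint8);n,l,st,_=cv2.connectedComponentsWithStats(m)
    for k in range(1,n):
        if 200<st[k,4]<8000:
            Q=P[l==k];r=cv2.minAreaRect(Q[:,:2].astype(np.float32));print(lo,st[k],np.round(r[0],4),np.round(r[1],4),r[2].__round__(1),np.median(Q[:,2]).round(4))
E
```

```text
0.08 [315 156  11  55 601] [0.447  0.2153] [0.0091 0.0491] 5.1 0.0871
0.08 [ 540  184  100  167 3136] [0.7071 0.1604] [0.1624 0.0312] 83.6 0.0897
0.08 [476 334  21  29 266] [0.6277 0.0622] [0.0102 0.0478] 47.3 0.0949
0.017 [279   0  80  14 600] [0.4317 0.3763] [0.0114 0.075 ] 89.2 0.0191
0.017 [ 390    0  113   47 2542] [0.5593 0.3771] [0.0376 0.111 ] 80.4 0.0192
0.017 [ 529    0   77  237 4115] [0.6817 0.2803] [0.0488 0.238 ] 4.8 0.0236
0.017 [ 262  114  168  112 1533] [0.4727 0.2167] [0.1691 0.118 ] 5.1 0.0225
0.017 [ 296  138   48   64 2368] [0.4469 0.2149] [0.05   0.0691] 4.9 0.0214
0.017 [377 234  46  54 992] [0.5553 0.1244] [0.0347 0.0804] 47.7 0.0227
0.017 [441 246  57  45 942] [0.6289 0.1136] [0.0604 0.0423] 76.9 0.0217
0.017 [ 300  274   63   40 1464] [0.4792 0.071 ] [0.0456 0.0811] 70.8 0.0206
0.039 [482   0  34  44 293] [0.5908 0.3629] [0.0198 0.0422] 37.0 0.0446
0.039 [ 552    0   88  231 4426] [0.6923 0.2898] [0.2168 0.0459] 82.6 0.0453
0.039 [ 253  107  187  128 3780] [0.4725 0.2176] [0.1804 0.13  ] 5.2 0.0431
0.039 [ 374  121   53   72 3182] [0.5247 0.2382] [0.0453 0.0706] 2.4 0.0432
0.039 [ 481  232   86   71 1141] [0.6693 0.1414] [0.0992 0.0412] 55.6 0.0455
```

View pics/w8.png

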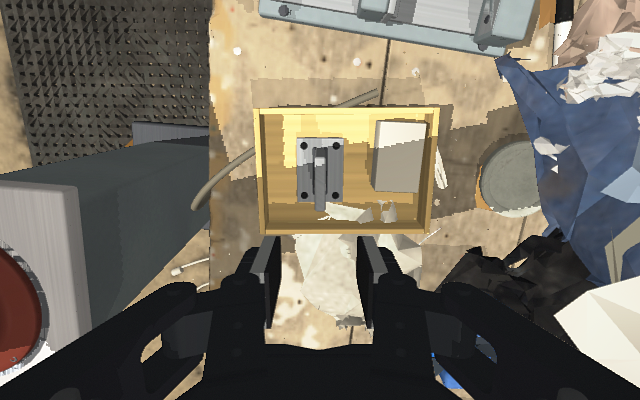

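The bracket stands upright at (320,170). Its foot top is at z = 21.4 mm and its web top at 87 mm, so the foot is flat on the tray floor. The carton at (400,157) has not moved, and the gripper is clear.

```bash
python3 -c "
from plant import *
print(job_done())"
```

```text
the job is handed in; nothing more can be done
None
```

The job is handed in at about 18 s of the 64 s: knob turned to its stop, jaw slid fully back and left open, bracket standing upright on the tray floor, and the carton unmoved; no verdict was returned.

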